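# Wind the driftwood work rest up to its pointer and switch the bench on

### The job

Fit the yellow crank fully onto the jack's slanting square shaft and wind it clockwise until the top of the aluminium work rest is level with the top of the red pointer; do not move the pointer. Then, leaving the crank fully home on the shaft, turn the red isolator handle clockwise all the way to on, let go, and leave everything else on the bench where it is.

Things in the scene. Friction and masses are not known exactly. Their poses are not given: they have to be found in the camera images.
- crank: Loose crank, about 0.43 kg, standing on its dark steel hub. Origin: centre of the hub's underside; z: up the socket axis; x: along the arm. Hub: square skirt 44 x 44 mm, z 0 to 16; above it a square block 32 x 32 mm, z 16 to 56. Square socket 15.5 mm wide, sides along x and y, 34 mm deep from the underside. Yellow arm 20 mm wide, z 38 to 48, out to x = 88 mm.
- crank_hub (a point): Point on the crank's socket axis, 37 mm above the hub's underside, in the 32 mm square block: a place to hold the crank across y, near its centre of mass. Axes as the crank's.
- crank_sleeve (a point): Middle of the orange grip sleeve: crank x = 75, y = 0, z = 75 mm; 25 mm diameter, crank z 50 to 100. Axes as the crank's. The sleeve turns freely on the arm about its own axis, so a gripper holding it need not turn as the crank goes round.
- shaft_seat (a point): Centre of the upper face of the steel collar (40 mm diameter) on the green gearbox, where the hub rests when fully home, 120 mm above the bench. z: shaft axis, up, leaning 25 degrees from vertical to the jack's -x side, roughly towards the robot. x, y: sides of the square shaft, turning with it. The crank fits in any of four quarter turns, held on by its weight. The gearbox top, 62 x 70 mm, is 9 mm below.
- shaft_tip (a point): Tip of the jack shaft, 31 mm from the collar face. The shaft is 12 x 12 mm square, its last 9 mm tapering to 5 mm diameter. Axes as shaft_seat.
- spindle (a joint): Turn of the jack shaft, rad; grows clockwise seen looking down the shaft. One turn (6.283) raises the rest 10 mm; the rest cannot be pushed up or down and stays where it is left. Takes about 0.1 N m. Range 0 to 26.3; starts between 0 and 1.5.
- rest_edge (a point): Point on the top face of the work rest, at its edge beside the pointer: an aluminium plate 150 x 220 x 12 mm behind the shaft, carrying a driftwood branch. Goes straight up as the jack is wound. Starts about 135 mm above the bench and must rise some 10 to 21 mm. Axes: the jack's (z up, -x its crank side).
- pointer_tip (a point): End of the red pointer's 4 mm thick blade, on its top face, beside the rest's edge. The rest's top is to come level with this. The pointer sits on an aluminium post 12 x 12 mm, 214 mm tall, at the jack's +y side. Axes: the jack's.
- pointer (a joint): Height setting of the red pointer on its post, m; to be left as found.
- switch_grip (a point): Isolator handle, red bar 62 x 14 mm, 30 mm tall, turning on a vertical axis. This point: on the axis, 12 mm below the bar's top, 98 mm above the bench. x: along the bar (white line on its +x half), turns with it; z up. Below the bar a red disc of 48 mm diameter, 8 mm high, on a grey box 90 x 90 x 70 mm with a yellow top, fixed to the bench.
- switch (a joint): Turn of the isolator handle, rad: 0 off (start), 1.571 on (stop), grows clockwise seen from above. Stays where it is left; takes about 0.06 N m.
- sketchbook: Bystander, to be left alone: brown sketchbook 90 x 130 x 14 mm lying on the bench. Origin: centre of its underside.
- palm_sander: Bystander, to be left alone: red, white and black palm sander 150 x 85 mm, 85 mm tall. Origin: centre of its underside.
- bulb_lamp: Bystander, to be left alone: amber bulb on a 70 mm wooden block, 146 mm tall. Origin: centre of its underside.
- screw_jar: Bystander, to be left alone: glass jar, 64 mm diameter, 80 mm tall. Origin: centre of its underside.
- tape_measure: Bystander, to be left alone: yellow tape measure 65 x 35 x 60 mm. Origin: centre of its underside.
- offcut: Bystander, to be left alone: light wood offcut 110 x 50 x 30 mm. Origin: centre of its underside.
- mallet: Bystander, to be left alone: hammer lying on the bench along its own x. Origin: under it.
There are look-alikes about, which are no part of the job. Of the things that look like the crank, the smaller one is meant. Of the things that look like the part that bears switch_grip, the larger one is meant.

How it is judged:
On the way, in this order (a step that is already met when the one before it is completed fails the run):
1. the crank is fully home on the jack shaft (z of crank in the frame of shaft_seat below 0.006 m and distance between crank and shaft_seat below 0.008 m and angle between the z axis of crank and the z axis of shaft_seat, either way round below 0.15 rad), for 0.2 s.
2. the rest is wound level with the pointer, the crank on the shaft (z of crank in the frame of shaft_seat below 0.014 m and distance between crank and shaft_seat below 0.018 m and angle between the z axis of crank and the z axis of shaft_seat, either way round below 0.15 rad and z of rest_edge in the frame of pointer_tip between -0.003 and 0.003 m and velocity of joint spindle between -0.3 and 0.3 rad/s), for 0.2 s.
3. the isolator is turned on (value of joint switch above 1.35 rad), for 0.2 s.
At the end, for the whole second after the job is handed in: The crank sits fully home on the shaft (within 6 mm along it, 8 mm overall) and at rest, the rest's top is level with the pointer within 3 mm, the isolator handle is turned on (past 1.35 rad of 1.57) (all of step 1 and z of rest_edge in the frame of pointer_tip between -0.003 and 0.003 m and velocity of joint spindle between -0.3 and 0.3 rad/s and value of joint switch above 1.35 rad and linear speed of crank below 0.03 m/s); the robot touches nothing.
It fails at once if the red pointer is moved (distance of pointer_tip from where it was at the start of the episode above 0.004 m).
It fails at once if another thing on the bench is pushed away or knocked (distance of any of sketchbook, palm_sander, bulb_lamp, screw_jar, tape_measure, offcut, mallet from where it was at the start of the episode above 0.03 m).
It also fails if it takes over 72 s, if anything falls off the work surface, if the arm or the gripper's body presses on something with over 40 N, if the wrist force passes 120 N, or if a joint passes its speed limit or range.

### The arm

A 6-joint arm with a two-finger parallel gripper is mounted at the origin on the work surface. World frame = base frame: x ahead of the robot, y to its left, z up, the work surface at z = 0. Lengths are in m, angles in rad, forces in N, time in s.
With the tool pointing down it reaches from about 0.325 to 0.925 m from the base axis. Payload 3.1 kg.
Tool frame: the origin (TCP) lies at the very end of the fingers, on their centre line; the grasp point (between the pads) lies 19 mm behind it; z points along the fingers, y is the line along which they close (so a half turn about z gives the same grasp; the last joint's range is limited). The gripper opens to 85 mm and grips with 20 to 120 N. Pads are 22 mm wide; open, the fingers measure 114 mm over their backs; the gripper's body (76 mm by 85 mm) begins 54 mm behind the grasp point. The pads swing forward as they close: fully open they stand 13 mm farther back than shut.
Start: joints at [1.175, 0.217, 1.613, -0, 1.311, -0.112], TCP at [0.175, 0.6, 0.231] pointing down, gripper open.
Joint ranges: [-2.75, 2.75], [-0.78, 2.1], [0.31, 2.55], [-1.13, 4.27], [0.13, 2.63], [-2.58, 2.58]. Speed limits (rad/s): [2.79, 2.79, 3.14, 3.14, 3.14, 3.14].

### API

Orientations are given as a unit quaternion [x, y, z, w].
In Python, from plant import manip, imaging, close_job gives the robot as it stands. The module is installed in compiled form; this text tells all that it offers.
- The arm moves only by the tool apply_moves, never from a script. Its argument "rows" is a list of rows, each a list of 6 numbers: the shift along the tool's x, y, z in m, then the turn, a rotation vector about the tool's x, y, z in degrees. A call has 1 to 12 rows; each row shifts and turns the commanded pose from where the row before left it, along the tool's axes as they then stand; what a row does not reach is not made up. A row lasts 1/12 s, in which the tool goes at most 41.7 mm and 7.16 degrees, less where a joint would pass 70% of its speed; a pose out of reach is approached as far as the arm can. A call is refused whole if a number of a shift passes 0.0417 or a number of a turn 7.16, either way. A call with a gripper value outside its range is refused whole. "grip" is the finger opening in m, from 0 to 0.0854, set as the call begins (left out, the last holds). The fingers move at their own pace and stop on an object; the grip force is fixed at half the most. Time passes only in rows, so rows that do not move let the fingers close. It gives the time, the measured TCP pose, the force, the opening and the grip force at its end, in the units of the state.
- manip.state(): the state, without advancing time (a new reading comes with each control period).
- imaging.get_image(name): name is "side" or "top"; returns the picture (420x560x3 uint8, red, green, blue); there is no depth.
- imaging.get_calibration(name): a dict with "mtx" (3x3 intrinsics, pixels), "k1" (the pictures are not rectified: a ray, as slopes to the right and down, at radius r is drawn at 1 + k1 r^2 times it, then the intrinsics apply), "extrinsics" (4x4, takes a point from camera to world coordinates). Camera axes: x right, y up, looking along -z (the intrinsics and any distortion apply to the point x, -y, -z); pixel columns grow to the right and rows downward; lengths in m; the calibration is good to about 2 mm. A picture is of the moment at which its call begins. get_calibration takes no time and is no camera call.
- close_job(): hands the job in; it is judged then, once.
The state is a dict: "time_s": time; "q": joint angles; "qd": joint speeds; "joint_torque": joint torques, N m; "tool_pos": TCP position; "orientation": TCP orientation; "ft_force": force on the tool from outside, world axes, zero at the start; "wrist_torque": the same for the moment, N m; "width": finger opening in m; "gripper_force": force on a finger pad.
Only numpy, scipy, OpenCV 4.12 (cv2) and the standard library are available. Lean on these libraries where they do the work, as an engineer would, in place of code of your own. Each camera call takes 0.05 s, during which the arm holds its last target. There are 200 camera calls.

## Working session

There is one attempt and no reset: what is moved stays moved. The work goes in short steps, Python scripts to look and compute and a tool call to move; the robot and the scene stay as the last step left them, time stands still between calls to the robot, and variables do not carry over. Pictures are saved under pics/ and viewed, at most 12 in all, crops included, and the job is handed in when it is done.

Besides the shell and the picture viewer there is one more tool, called after "Request:" in YAML: its name, and indented under it one key for each argument. apply_moves: Moves the arm, as the interface text tells. Its arguments: {"type":"object","properties":{"rows":{"type":"array"},"grip":{"type":"number"}},"required":["rows"]}

```bash
mkdir -p pics; python3 - <<'E'
from plant import manip, imaging
import cv2
for n in("side","top"):
    im=imaging.get_image(n); cv2.imwrite(f"pics/{n}0.png",im[:,:,::-1])
    c=imaging.get_calibration(n); print(n,c)
s=manip.state(); print(s)
E
```

```text
side {'mtx': array([[456.66815592,   0.        , 287.46993725],
       [  0.        , 456.66815592, 210.86762079],
       [  0.        ,   0.        ,   1.        ]]), 'k1': -0.048185929003595945, 'extrinsics': array([[ 0.84394322,  0.40547637, -0.35121042,  0.01962294],
       [-0.53628918,  0.65288016, -0.53492187, -0.78129099],
       [ 0.01240014,  0.63979403,  0.76844637,  1.26282779],
       [ 0.        ,  0.        ,  0.        ,  1.        ]])}
top {'mtx': array([[475.91040972,   0.        , 285.42184805],
       [  0.        , 475.91040972, 211.65216521],
       [  0.        ,   0.        ,   1.        ]]), 'k1': -0.06767074950461602, 'extrinsics': array([[ 0.02989158,  0.991034  , -0.13022332,  0.31853093],
       [-0.99944833,  0.02774701, -0.01825222,  0.0134483 ],
       [-0.01447526,  0.13069707,  0.99131667,  1.70528642],
       [ 0.        ,  0.        ,  0.        ,  1.        ]])}
{'time_s': 0.1, 'q': array([ 1.17482345e+00,  2.17684776e-01,  1.61479314e+00,  1.86079501e-05,
        1.31130757e+00, -1.12222533e-01]), 'qd': array([ 3.82669690e-06, -1.12059049e-03, -4.33361644e-03, -1.71317923e-04,
       -8.92886141e-04, -1.11623947e-03]), 'joint_torque': array([-5.72020854e-04, -3.98072398e+01, -3.04970098e+01, -1.40966531e-04,
        4.31343302e-03, -6.33739205e-06]), 'tool_pos': array([0.17467248, 0.59932208, 0.23008493]), 'orientation': array([ 1.41401984e-01,  9.89951654e-01, -1.05895338e-03, -2.84310362e-04]), 'ft_force': array([-0.63583524, -0.31780369,  0.04952756]), 'wrist_torque': array([-0.0483945 , -0.0491775 , -0.01952712]), 'gripper_force': 0.0, 'width': 0.08558992053466949}
```

View pics/side0.png

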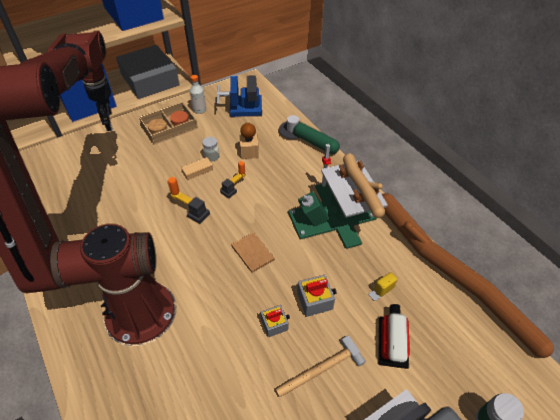

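View pics/top0.png

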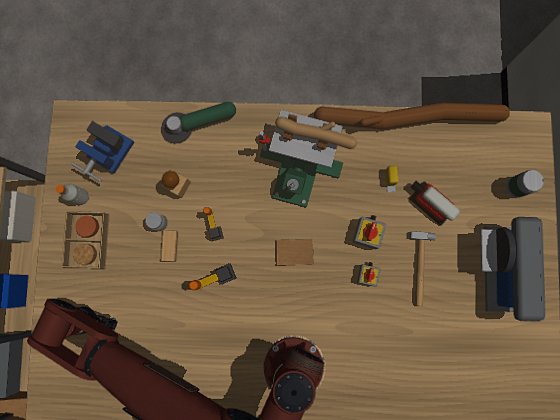

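The pictures show these candidates:
- **Cranks:** a small one at top (211,223) / side (235,180), and a larger one at top (212,278) / side (190,200). I choose the small one.
- **Isolators:** a larger one at top (369,232) / side (317,293), and a smaller one at top (368,274) / side (274,320). I choose the larger one.
- **Jack:** at top (292,184) / side (312,205).

I'll check these choices in a close crop.

```bash
cat > h.py <<'E'
import numpy as np, cv2
from plant import manip, imaging
from scipy.spatial.transform import Rotation as R
C={n:imaging.get_calibration(n) for n in("side","top")}
F=np.diag([1,-1,-1.])
def dist(n): return np.array([C[n]["k1"],0,0,0,0.])
def ray(n,uv):
    c=C[n]; p=cv2.undistortPoints(np.array([[uv]],float),c["mtx"],dist(n))[0,0]
    E=c["extrinsics"]; d=E[:3,:3]@F@np.array([p[0],p[1],1]); return E[:3,3],d/np.linalg.norm(d)
def plane(n,uv,z):
    o,d=ray(n,uv); return o+d*(z-o[2])/d[2]
def proj(n,P):
    c=C[n]; E=c["extrinsics"]; Rc=F@E[:3,:3].T
    return cv2.projectPoints(np.atleast_2d(np.array(P,float)),Rc,-Rc@E[:3,3],c["mtx"],dist(n))[0][:,0]
def tri(us,ut):
    (a,d),(b,e)=ray("side",us),ray("top",ut)
    s,t=np.linalg.lstsq(np.c_[d,-e],b-a,rcond=None)[0]
    p,q=a+s*d,b+t*e; return (p+q)/2,np.linalg.norm(p-q)
def crop(im,cx,cy,w,h,k): 
    return cv2.resize(im[cy-h//2:cy+h//2,cx-w//2:cx+w//2],None,fx=k,fy=k,interpolation=cv2.INTER_CUBIC)
E
python3 - <<'E'
from h import *
s=cv2.imread("pics/side0.png");t=cv2.imread("pics/top0.png")
a=np.hstack([crop(t,211,223,50,50,6),crop(s,235,180,50,50,6)])
b=np.hstack([crop(t,290,160,120,120,2.5),crop(s,330,195,120,120,2.5)])
cv2.imwrite("pics/c1.png",np.vstack([a,b]))
E
```

```text
(no output)
```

View pics/c1.png

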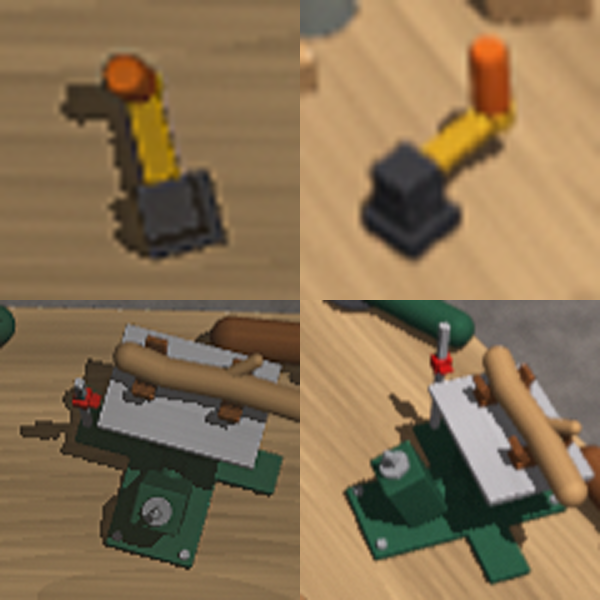

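The crop confirms it: small crank with the sleeve top at top (207,211) and hub top at (216,232); shaft tip at top (292,185) / side (308,199); pointer at top (264,140).

```bash
python3 - <<'E'
from h import *
np.set_printoptions(precision=4,suppress=True)
s=cv2.imread("pics/side0.png");t=cv2.imread("pics/top0.png")
def blob(im,lo,hi,x,y,r):
    m=cv2.inRange(cv2.cvtColor(im,cv2.COLOR_BGR2HSV),lo,hi); k=np.zeros_like(m);k[y-r:y+r,x-r:x+r]=1
    yy,xx=np.nonzero(m*k); return xx,yy
# sleeve, arm
for n,im,x,y in(("top",t,211,223),("side",s,235,180)):
    for nm,lo,hi in(("orange",(5,180,120),(14,255,255)),("yellow",(19,150,100),(30,255,255))):
        xx,yy=blob(im,lo,hi,x,y,25); print(n,nm,len(xx),xx.mean(),yy.mean(),xx.min(),xx.max(),yy.min(),yy.max())
print("sleeve top",plane("top",(207.3,210.7),.1),plane("side",(241.2,163),.1),tri((241.2,163),(207.3,210.7)))
print("hub top",plane("top",(214.8,233),.056),plane("side",(227.3,183.8),.056))
print("tip",tri((308,199),(292,184.8)))
# gearbox / plate: rest corners in top: crop coordinates
for c in((127,325),(97,428),(258,468),(283,362)):
    print("rest",plane("top",(230+c[0]/2.5,100+(c[1]-300)/2.5),.135))
for c in((430,384),(495,503),(562,485)):
    print("rest side",plane("side",(270+(c[0]-300)/2.5,135+(c[1]-300)/2.5),.135))
for n,im,x,y in(("top",t,262,142),("side",s,326,160)):
    xx,yy=blob(im,(0,180,100),(6,255,255),x,y,14);print("ptr",n,len(xx),xx.mean(),yy.mean(),list(zip(xx,yy)))
for n,im,x,y,z in(("top",t,369,232,.11),("side",s,317,290,.11)):
    xx,yy=blob(im,(0,180,100),(6,255,255),x,y,16);print("sw",n,len(xx),plane(n,(xx.mean(),yy.mean()),z),xx.mean(),yy.mean())
v=np.hstack([crop(t,369,232,50,50,8),crop(s,317,290,50,50,8)])
cv2.imwrite("pics/c2.png",v)
E
```

```text
top orange 31 206.2258064516129 209.80645161290323 203 209 207 212
top yellow 83 211.21686746987953 220.6024096385542 208 215 210 228
side orange 66 241.5909090909091 167.0909090909091 238 244 161 173
side yellow 78 237.12820512820514 177.28205128205127 230 245 172 183
sleeve top [0.5252 0.31   0.1   ] [0.5297 0.3075 0.1   ] (array([0.5277, 0.3093, 0.099 ]), np.float64(0.005083966025166937))
hub top [0.4532 0.2879 0.056 ] [0.4547 0.2809 0.056 ]
tip (array([0.6224, 0.0213, 0.1223]), np.float64(0.00826989922701286))
rest [0.8765 0.0688 0.135 ]
rest [0.7299 0.1049 0.135 ]
rest [ 0.6803 -0.1141  0.135 ]
rest [ 0.8294 -0.146   0.135 ]
rest side [0.7404 0.1022 0.135 ]
rest side [ 0.6874 -0.1169  0.135 ]
rest side [ 0.7798 -0.1389  0.135 ]
ptr top 40 265.3 139.4 [(np.int64(265), np.int64(135)), (np.int64(265), np.int64(136)), (np.int64(266), np.int64(136)), (np.int64(265), np.int64(137)), (np.int64(266), np.int64(137)), (np.int64(268), np.int64(137)), (np.int64(265), np.int64(138)), (np.int64(266), np.int64(138)), (np.int64(267), np.int64(138)), (np.int64(268), np.int64(138)), (np.int64(269
[... 1821 characters left out ...]
(161)), (np.int64(328), np.int64(161)), (np.int64(329), np.int64(161)), (np.int64(330), np.int64(161)), (np.int64(324), np.int64(162)), (np.int64(325), np.int64(162)), (np.int64(326), np.int64(162)), (np.int64(327), np.int64(162)), (np.int64(328), np.int64(162)), (np.int64(329), np.int64(162)), (np.int64(330), np.int64(162)), (np.int64(324), np.int64(163)), (np.int64(326), np.int64(163)), (np.int64(327), np.int64(163)), (np.int64(328), np.int64(163)), (np.int64(329), np.int64(163)), (np.int64(330), np.int64(163)), (np.int64(327), np.int64(164))]
sw top 81 [ 0.4659 -0.2495  0.11  ] 371.8024691358025 232.40740740740742
sw side 210 [ 0.4626 -0.2664  0.11  ] 316.35714285714283 287.65238095238095
```

View pics/c2.png

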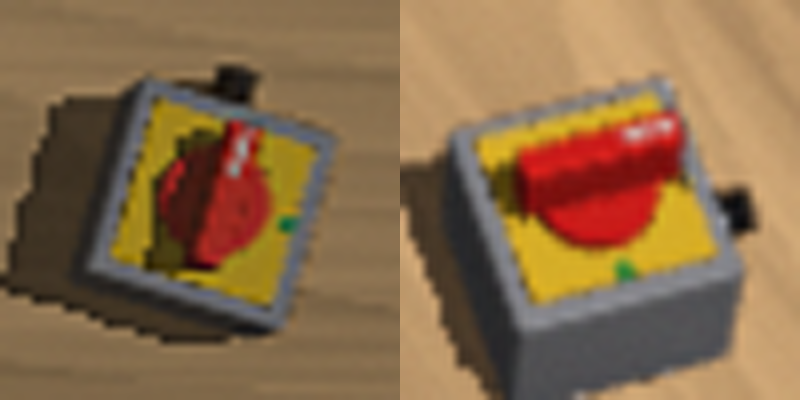

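Isolator: handle at off with the white line up at top crop (240,145), so it runs along about +x. The green dot is "on", clockwise. Next, a closer look at the shaft.

```bash
python3 - <<'E'
from h import *
s=cv2.imread("pics/side0.png");t=cv2.imread("pics/top0.png")
v=np.vstack([np.hstack([crop(t,292,184,40,30,10),crop(s,310,200,40,30,10)]),np.hstack([crop(t,211,225,40,30,10),crop(s,228,187,40,30,10)])])
cv2.imwrite("pics/c3.png",v)
E
```

```text
(no output)
```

View pics/c3.png

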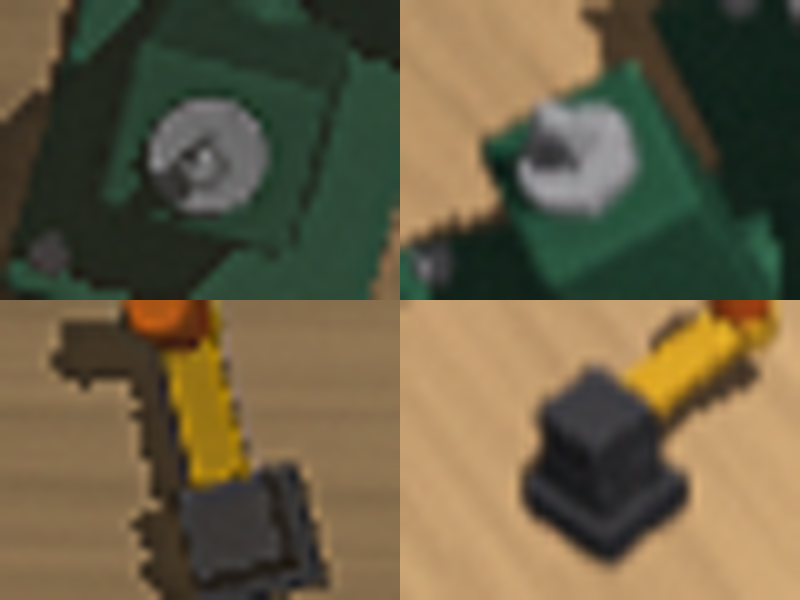

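Collar centre is at top crop (208,155) and side crop (577,160), with the tip at side crop (545,115). The crank block top is at top crop (233,530) and side crop (598,406). I'll turn these into positions.

```bash
python3 - <<'E'
from h import *
np.set_printoptions(precision=4,suppress=True)
f=lambda c,o:((c[0]+.5)/10-.5+o[0],(c[1]+.5)/10-.5+o[1])
T=f((208,155),(272,169));S=f((177,160),(290,185))
print("collar",plane("top",T,.12),plane("side",S,.12),tri(S,T))
T=f((205,158),(272,169));S=f((145,115),(290,185))
print("tip",plane("top",T,.148),plane("side",S,.148),tri(S,T))
T=f((233,230),(191,210));S=f((198,106),(208,172))
print("hub top",plane("top",T,.056),plane("side",S,.056),tri(S,T))
for c in((182,188),(268,176),(288,260),(195,282)): print("hubcorner",plane("top",f(c,(191,210)),.056))
for c in((195,62),(255,110),(200,148),(140,108)): print("hubcorner s",plane("side",f(c,(208,172)),.056))
# sleeve shape centres
s=cv2.imread("pics/side0.png");t=cv2.imread("pics/top0.png")
# isolator box top corners (z .07)
g=lambda c,o,k:((c[0]+.5)/k-.5+o[0],(c[1]+.5)/k-.5+o[1])
q=np.array([plane("top",g(c,(344,207),8),.07) for c in((143,80),(335,135),(280,328),(90,270))]);print(q,q.mean(0))
q=np.array([plane("side",g(c,(292,265),8),.07) for c in((50,130),(265,80),(345,265),(125,330))]);print(q,q.mean(0))
for c in((228,122),(262,130),(218,268),(185,262)): print("bar",plane("top",g(c,(344,207),8),.11))
E
```

```text
collar [0.6217 0.022  0.12  ] [0.6217 0.0172 0.12  ] (array([0.6237, 0.0216, 0.1142]), np.float64(0.002068457096008616))
tip [0.6153 0.0228 0.148 ] [0.609  0.0193 0.148 ] (array([0.6147, 0.0237, 0.141 ]), np.float64(0.004154097421176456))
hub top [0.4547 0.2913 0.056 ] [0.4587 0.2881 0.056 ] (array([0.4571, 0.2907, 0.054 ]), np.float64(0.004884560158768141))
hubcorner [0.4689 0.3099 0.056 ]
hubcorner [0.4739 0.2799 0.056 ]
hubcorner [0.4448 0.2715 0.056 ]
hubcorner [0.4361 0.3037 0.056 ]
hubcorner s [0.468  0.3083 0.056 ]
hubcorner s [0.4753 0.2755 0.056 ]
hubcorner s [0.4497 0.2693 0.056 ]
hubcorner s [0.4404 0.2983 0.056 ]
[[ 0.5236 -0.2199  0.07  ]
 [ 0.502  -0.3031  0.07  ]
 [ 0.418  -0.2798  0.07  ]
 [ 0.4407 -0.1979  0.07  ]] [ 0.4711 -0.2502  0.07  ]
[[ 0.444  -0.1993  0.07  ]
 [ 0.5256 -0.2244  0.07  ]
 [ 0.5045 -0.3051  0.07  ]
 [ 0.421  -0.2841  0.07  ]] [ 0.4738 -0.2532  0.07  ]
bar [ 0.5017 -0.2502  0.11  ]
bar [ 0.4987 -0.2645  0.11  ]
bar [ 0.44   -0.2464  0.11  ]
bar [ 0.4422 -0.2325  0.11  ]
```

```bash
cat >> h.py <<'E'
np.set_printoptions(precision=4,suppress=True)
A=np.array([-.4226*.975,.4226*.2215,.9063]); XJ=np.array([.975,-.2215,0]); SEAT=np.array([.6217,.020,.12])
def frame(z,xhint):
    z=z/np.linalg.norm(z); x=xhint-z*(z@xhint); x/=np.linalg.norm(x); return np.c_[x,np.cross(z,x),z]
def go(P,Rt):
    s=manip.state(); p=np.array(s["tool_pos"]); R0=R.from_quat(s["orientation"]).as_matrix()
    rv=np.degrees(R.from_matrix(R0.T@Rt).as_rotvec())
    print("pos",p,"shift-first mm",1e3*R0.T@(P-p),"turn deg",rv,"| shift-after-turn mm",1e3*Rt.T@(P-p),"q",s["q"])
E
python3 - <<'E'
from h import *
a=np.radians(14); cx=np.array([np.cos(a),np.sin(a),0])
go(np.array([.456,.289,.15]),frame(np.array([0,0,-1.]),-cx))
E
```

```text
pos [0.1747 0.5993 0.2301] shift-first mm [-356.9772 -218.9766   80.4678] turn deg [ -0.1178  -0.0477 -30.258 ] | shift-after-turn mm [-197.8972 -369.1635   80.0849] q [ 1.1748  0.2177  1.6148  0.      1.3113 -0.1122]
```

Request:
apply_moves:
  rows:
    - [0,0,0,0,0,-6.05]
    - [0,0,0,0,0,-6.05]
    - [0,0,0,0,0,-6.05]
    - [0,0,0,0,0,-6.05]
    - [0,0,0,0,0,-6.05]
  grip: 0.0854

```text
time_s: 0.52
tool_pos: [0.1748, 0.5996, 0.2305]
orientation: [-0.124, 0.992, -0.001, -0.0]
ft_force: [-0.9, -0.8, -0.9]
width: 0.0855
gripper_force: 0.0
```

Request:
apply_moves:
  rows:
    - [-0.0165,-0.0308,0.0067,0,0,0]
    - [-0.0165,-0.0308,0.0067,0,0,0]
    - [-0.0165,-0.0308,0.0067,0,0,0]
    - [-0.0165,-0.0308,0.0067,0,0,0]
    - [-0.0165,-0.0308,0.0067,0,0,0]
    - [-0.0165,-0.0308,0.0067,0,0,0]
    - [-0.0165,-0.0308,0.0067,0,0,0]
    - [-0.0165,-0.0308,0.0067,0,0,0]
    - [-0.0165,-0.0308,0.0067,0,0,0]
    - [-0.0165,-0.0308,0.0067,0,0,0]
    - [-0.0165,-0.0308,0.0067,0,0,0]
    - [-0.0165,-0.0308,0.0067,0,0,0]

```text
time_s: 1.52
tool_pos: [0.4569, 0.2876, 0.1502]
orientation: [-0.122, 0.993, -0.0, -0.0]
ft_force: [0.4, 0.7, -0.0]
width: 0.0854
gripper_force: 0.0
```

```bash
python3 - <<'E'
from h import *
a=np.radians(14); cx=np.array([np.cos(a),np.sin(a),0])
go(np.array([.456,.289,.019]),frame(np.array([0,0,-1.]),-cx))
im={n:imaging.get_image(n)[:,:,::-1].copy() for n in("top","side")}
for n in im:print(n,proj(n,manip.state()["tool_pos"]))
v=np.hstack([crop(im["top"],211,225,66,80,6),crop(im["side"],230,177,66,80,6)])
cv2.imwrite("pics/c4.png",v)
E
```

```text
pos [0.4569 0.2876 0.1502] shift-first mm [  0.4803   1.5406 131.1611] turn deg [-0.002  -0.0416 -0.0101] | shift-after-turn mm [  0.5753   1.5361 131.1608] q [ 0.4318  0.123   1.883   0.0001  1.1363 -1.3832]
top [[211.0828 228.9942]]
side [[225.2946 164.1455]]
```

View pics/c4.png

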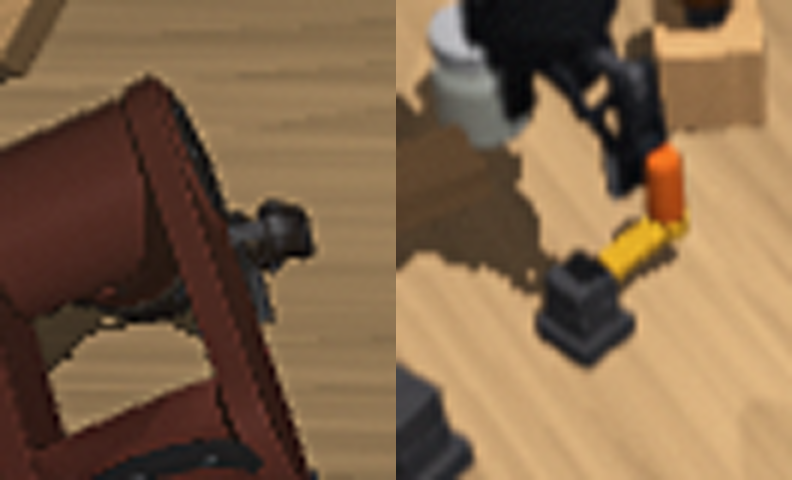

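The side crop shows the fingers at (525,115) and (625,190), straddling the hub direction. In the top view the arm hides the hub. I'll descend and grip.

Request:
apply_moves:
  rows:
    - [0.0005,0.0015,0.026,0,0,0]
    - [0,0,0.026,0,0,0]
    - [0,0,0.026,0,0,0]
    - [0,0,0.026,0,0,0]
    - [0,0,0.015,0,0,0]
    - [0,0,0.012,0,0,0]
    - [0,0,0,0,0,0]

```text
time_s: 2.2
tool_pos: [0.4527, 0.2899, 0.0169]
orientation: [-0.122, 0.993, -0.001, -0.003]
ft_force: [-0.4, -0.1, 0.1]
width: 0.0854
gripper_force: 0.0
```

Request:
apply_moves:
  rows:
    - [0,0,0,0,0,0]
    - [0,0,0,0,0,0]
    - [0,0,0,0,0,0]
    - [0,0,0,0,0,0]
    - [0,0,0,0,0,0]
    - [0,0,0,0,0,0]
  grip: 0.0

```text
time_s: 2.7
tool_pos: [0.4569, 0.2911, 0.0215]
orientation: [-0.122, 0.993, 0.0, 0.001]
ft_force: [-1.2, -0.8, 6.1]
width: 0.0312
gripper_force: 60.0
```

Request:
apply_moves:
  rows:
    - [0,0,-0.02,0,0,0]
    - [0,0,-0.03,0,0,0]
    - [0,0,-0.035,0,0,0]
    - [0,0,-0.035,0,0,0]
    - [0,0,-0.035,0,0,0]
    - [0,0,-0.035,0,0,0]
    - [0,0,-0.035,0,0,0]
    - [0,0,0,0,0,0]

```text
time_s: 3.37
tool_pos: [0.4595, 0.2925, 0.2532]
orientation: [-0.122, 0.993, 0.002, 0.007]
ft_force: [2.0, 1.9, -2.6]
width: 0.0314
gripper_force: 59.8
```

```bash
python3 - <<'E'
from h import *
s=manip.state(); print(s["width"],s["ft_force"],s["wrist_torque"])
Rt=frame(-A,-(np.cross(A,XJ)*-1))   # tool x = -crank x, crank x along jack -y
go(SEAT+A*(.0215+.055),Rt)
go(SEAT+A*(.0215+.055),frame(-A,-XJ))
E
```

```text
0.031353181865034614 [ 2.0134  1.9131 -2.5995] [ 0.0221 -0.0689  0.032 ]
pos [0.4595 0.2925 0.2532] shift-first mm [ -61.7409 -289.2485   63.8591] turn deg [-14.71   -25.0619 114.6283] | shift-after-turn mm [-229.8116  141.7781  136.5291] q [ 0.4379  0.0183  1.7906  0.0002  1.3183 -1.3771]
pos [0.4595 0.2925 0.2532] shift-first mm [ -61.7409 -289.2485   63.8591] turn deg [  6.1893 -23.779   26.2656] | shift-after-turn mm [-141.7781 -229.8116  136.5291] q [ 0.4379  0.0183  1.7906  0.0002  1.3183 -1.3771]
```

Request:
apply_moves:
  rows:
    - [0,0,0,-0.82,-1.39,6.37]
    - [0,0,0,-0.82,-1.39,6.37]
    - [0,0,0,-0.82,-1.39,6.37]
    - [0,0,0,-0.82,-1.39,6.37]
    - [0,0,0,-0.82,-1.39,6.37]
    - [0,0,0,-0.82,-1.39,6.37]
    - [0,0,0,-0.82,-1.39,6.37]
    - [0,0,0,-0.82,-1.39,6.37]
    - [0,0,0,-0.82,-1.39,6.37]
    - [0,0,0,-0.82,-1.39,6.37]
    - [0,0,0,-0.82,-1.39,6.37]
    - [0,0,0,-0.82,-1.39,6.37]

```text
time_s: 4.37
tool_pos: [0.4536, 0.2894, 0.2414]
orientation: [0.52, 0.84, 0.093, 0.122]
ft_force: [0.1, 0.4, -5.2]
width: 0.0319
gripper_force: 59.5
```

Request:
apply_moves:
  rows:
    - [0,0,0,-0.82,-1.39,6.37]
    - [0,0,0,-0.82,-1.39,6.37]
    - [0,0,0,-0.82,-1.39,6.37]
    - [0,0,0,-0.82,-1.39,6.37]
    - [0,0,0,-0.82,-1.39,6.37]
    - [0,0,0,-0.82,-1.39,6.37]
    - [0,0,0,0,0,0]

```text
time_s: 4.95
tool_pos: [0.4533, 0.2902, 0.2412]
orientation: [0.764, 0.611, 0.126, 0.166]
ft_force: [0.4, -0.9, -4.6]
width: 0.0314
gripper_force: 59.4
```

```bash
python3 - <<'E'
from h import *
Rt=frame(-A,np.cross(A,XJ))
go(SEAT+A*(.0215+.055),Rt); print(manip.state()["time_s"],manip.state()["width"])
E
```

```text
pos [0.4533 0.2902 0.2412] shift-first mm [-225.3669  153.2108  127.9142] turn deg [-0.9383  0.6111  0.1974] | shift-after-turn mm [-226.2061  151.893   128.0042] q [ 0.615  -0.1243  2.0004 -0.3737  1.0159  0.9958]
4.95 0.031353858900963996
```

Request:
apply_moves:
  rows:
    - [-0.0226,0.0152,0.0128,-0.1,0.06,0]
    - [-0.0226,0.0152,0.0128,-0.1,0.06,0]
    - [-0.0226,0.0152,0.0128,-0.1,0.06,0]
    - [-0.0226,0.0152,0.0128,-0.1,0.06,0]
    - [-0.0226,0.0152,0.0128,-0.1,0.06,0]
    - [-0.0226,0.0152,0.0128,-0.1,0.06,0]
    - [-0.0226,0.0152,0.0128,-0.1,0.06,0]
    - [-0.0226,0.0152,0.0128,-0.1,0.06,0]
    - [-0.0226,0.0152,0.0128,-0.1,0.06,0]
    - [-0.0226,0.0152,0.0128,-0.1,0.06,0]
    - [0,0,0,0,0,0]
    - [0,0,0,0,0,0]

```text
time_s: 5.95
tool_pos: [0.5914, 0.0259, 0.1906]
orientation: [0.762, 0.61, 0.136, 0.169]
ft_force: [-0.5, 0.8, -4.2]
width: 0.0315
gripper_force: 59.9
```

```bash
python3 - <<'E'
from h import *
Rt=frame(-A,np.cross(A,XJ))
go(SEAT+A*(.0215+.055),Rt)
s=manip.state(); t=np.array(s["tool_pos"]); Rm=R.from_quat(s["orientation"]).as_matrix()
und=t+Rm[:,2]*.0215
im={n:imaging.get_image(n)[:,:,::-1].copy() for n in("top","side")}
o={"top":(290,185),"side":(308,190)}
for n in im:
    print(n,"und",proj(n,und),"tip",proj(n,SEAT+.031*A),"sleeve top",proj(n,t+Rm@np.array([-.075,0,.0215-.1])))
v=np.hstack([crop(im[n],*o[n],66,80,6) for n in("top","side")])
cv2.imwrite("pics/c5.png",v)
E
```

```text
pos [0.5914 0.0259 0.1906] shift-first mm [ 0.99   -1.9265  0.523 ] turn deg [ 0.0566 -0.0683  0.1445] | shift-after-turn mm [ 0.9858 -1.9285  0.5237] q [-0.0343 -0.0475  2.0351 -0.1183  0.7269  0.2577]
top und [[291.5968 187.5032]] tip [[291.9718 186.2216]] sleeve top [[311.8528 201.2472]]
side und [[301.3367 191.4435]] tip [[303.4376 195.3417]] sleeve top [[298.1055 192.0862]]
```

View pics/c5.png

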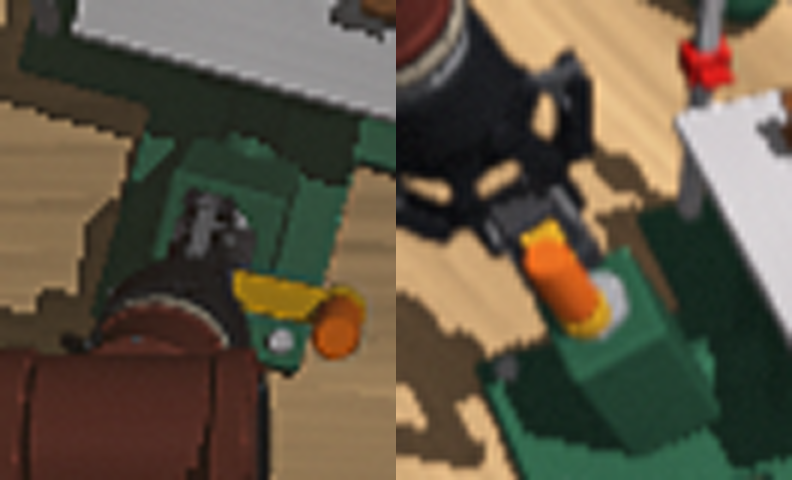

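Sleeve top is at top (312.8,201.6) and side (299.9,192.1), about 1–2 px off the prediction, so the crank sits roughly 3 mm out along tool −x. I'll correct for that and descend slowly.

Request:
apply_moves:
  rows:
    - [0.0033,-0.0015,0.01,0,0,0]
    - [0,0,0.01,0,0,0]
    - [0,0,0.006,0,0,0]
    - [0,0,0.004,0,0,0]
    - [0,0,0.004,0,0,0]
    - [0,0,0.003,0,0,0]
    - [0,0,0.003,0,0,0]

```text
time_s: 6.63
tool_pos: [0.6083, 0.0284, 0.1586]
orientation: [0.762, 0.61, 0.137, 0.17]
ft_force: [-26.3, 3.2, 27.9]
width: 0.0315
gripper_force: 57.2
```

```bash
python3 - <<'E'
from h import *
s=manip.state(); Rm=R.from_quat(s["orientation"]).as_matrix()
print("tool-frame force",Rm.T@s["ft_force"],"torque",s["wrist_torque"])
go(SEAT+A*.0215,frame(-A,np.cross(A,XJ)))
E
```

```text
tool-frame force [ -2.5609 -11.9781 -36.4349] torque [ 0.2556  2.7864 -0.2164]
pos [0.6083 0.0284 0.1586] shift-first mm [-5.255  -2.8522 19.8023] turn deg [ 0.1575 -0.1627  0.1802] | shift-after-turn mm [-5.2076 -2.7813 19.8249] q [-0.0287  0.0338  2.0221 -0.1304  0.6576  0.2769]
```

Request:
apply_moves:
  rows:
    - [0,-0.0015,-0.003,0,0,0]
    - [0,0,0,0,0,5]
    - [0,0,0,0,0,5]
    - [0,0,0,0,0,5]
    - [0,0,0,0,0,5]

```text
time_s: 7.05
tool_pos: [0.6079, 0.0279, 0.1602]
orientation: [0.856, 0.467, 0.167, 0.145]
ft_force: [-0.1, -1.2, -0.9]
width: 0.0314
gripper_force: 60.1
```

Request:
apply_moves:
  rows:
    - [0,0,0.002,0,0,0]
    - [0,0,0.002,0,0,0]
    - [0,0,0.002,0,0,0]

```text
time_s: 7.3
tool_pos: [0.6095, 0.0275, 0.1564]
orientation: [0.855, 0.47, 0.165, 0.145]
ft_force: [-2.3, -1.8, -2.2]
width: 0.0312
gripper_force: 61.8
```

```bash
python3 - <<'E'
from h import *
s=manip.state(); Rm=R.from_quat(s["orientation"]).as_matrix()
print("tool-frame force",Rm.T@s["ft_force"],"torque",Rm.T@s["wrist_torque"])
go(SEAT+A*.0215,frame(-A,np.cross(A,XJ)))
E
```

```text
tool-frame force [-3.0463 -1.6499  1.1654] torque [ 0.6411 -0.7898  0.0561]
pos [0.6095 0.0275 0.1564] shift-first mm [-5.488  -1.4197 17.2298] turn deg [  0.3768  -0.1994 -19.6726] | shift-after-turn mm [-4.6502 -3.063  17.2625] q [-0.0295  0.0379  2.0239 -0.1336  0.6477  0.6256]
```

Rotating freed it, so I'll continue down.

Request:
apply_moves:
  rows:
    - [0,0,0.003,0,0,0]
    - [0,0,0.003,0,0,0]
    - [0,0,0.003,0,0,0]

```text
time_s: 7.55
tool_pos: [0.6127, 0.0257, 0.1451]
orientation: [0.855, 0.47, 0.165, 0.145]
ft_force: [-3.1, -3.7, -0.2]
width: 0.0312
gripper_force: 62.1
```

```bash
python3 - <<'E'
from h import *
s=manip.state(); Rm=R.from_quat(s["orientation"]).as_matrix()
print("tool-frame force",Rm.T@s["ft_force"],"torque",Rm.T@s["wrist_torque"])
go(SEAT+A*.0215,frame(-A,np.cross(A,XJ)))
E
```

```text
tool-frame force [-4.7455 -0.4917 -0.7669] torque [ 0.1468 -1.1394  0.0634]
pos [0.6127 0.0257 0.1451] shift-first mm [-3.9129 -0.2302  5.4694] turn deg [  0.3324  -0.1287 -19.6853] | shift-after-turn mm [-3.6    -1.5016  5.483 ] q [-0.0325  0.0619  2.0231 -0.1371  0.6256  0.6278]
```

Request:
apply_moves:
  rows:
    - [-0.001,0,0.002,0,0,0]
    - [-0.0005,0,0.002,0,0,0]
    - [0,0,0.002,0,0,0]
    - [0,0,0,0,0,0]

```text
time_s: 7.88
tool_pos: [0.615, 0.0249, 0.1398]
orientation: [0.856, 0.469, 0.166, 0.144]
ft_force: [-1.2, -1.9, -0.4]
width: 0.0313
gripper_force: 61.8
```

```bash
python3 - <<'E'
from h import *
s=manip.state(); Rm=R.from_quat(s["orientation"]).as_matrix()
print("tool-frame force",Rm.T@s["ft_force"],"torque",Rm.T@s["wrist_torque"])
go(SEAT+A*.0215,frame(-A,np.cross(A,XJ)))
E
```

```text
tool-frame force [-2.3204 -0.1059  0.0536] torque [ 0.1608 -0.5855 -0.0079]
pos [0.615  0.0249 0.1398] shift-first mm [-3.5861 -0.2344 -0.3758] turn deg [  0.3533  -0.2449 -19.7914] | shift-after-turn mm [-3.2961 -1.4373 -0.3557] q [-0.0352  0.074   2.0221 -0.1345  0.6131  0.626 ]
```

Request:
apply_moves:
  rows:
    - [-0.0005,0,0.0015,0,0,0]
    - [0,0,0.0015,0,0,0]
    - [0,0,0,0,0,0]

```text
time_s: 8.13
tool_pos: [0.6152, 0.025, 0.1396]
orientation: [0.856, 0.469, 0.165, 0.144]
ft_force: [-19.8, 2.1, 20.4]
width: 0.0314
gripper_force: 65.1
```

```bash
python3 - <<'E'
from h import *
s=manip.state(); Rm=R.from_quat(s["orientation"]).as_matrix()
print("tool-frame force",Rm.T@s["ft_force"],"torque",Rm.T@s["wrist_torque"])
go(SEAT+A*.0215,frame(-A,np.cross(A,XJ)))
E
```

```text
tool-frame force [ -5.221   -7.8104 -26.9272] torque [ 1.3258 -1.282   0.0056]
pos [0.6152 0.025  0.1396] shift-first mm [-3.7474 -0.2988 -0.5767] turn deg [  0.2587  -0.222  -19.7855] | shift-after-turn mm [-3.4268 -1.5526 -0.5584] q [-0.0351  0.0753  2.0205 -0.1338  0.615   0.6254]
```

The crank is home: a hard stop at the expected depth, and the TCP offset agrees. I'll release, back off, move over to the sleeve and measure the heights.

Request:
apply_moves:
  rows:
    - [0,0,-0.0015,0,0,0]
    - [0,0,0,0,0,0]
    - [0,0,0,0,0,0]
    - [0,0,-0.005,0,0,0]
    - [0,0,-0.015,0,0,0]
    - [0,0,-0.025,0,0,0]
    - [0,0,-0.025,0,0,0]
    - [0,0,-0.025,0,0,0]
    - [0,0,0,0,0,0]
  grip: 0.0854

```text
time_s: 8.88
tool_pos: [0.5775, 0.0336, 0.2301]
orientation: [0.855, 0.468, 0.17, 0.146]
ft_force: [0.9, 0.0, 1.0]
width: 0.0856
gripper_force: 0.0
```

Request:
apply_moves:
  rows:
    - [-0.02,0,0,0,0,0]
    - [-0.025,0,0,0,0,0]
    - [-0.025,0,0,0,0,0]
    - [-0.0085,0,0,0,0,0]
    - [0,0,0,0,0,0]
    - [0,0,0,0,0,0]

```text
time_s: 9.38
tool_pos: [0.5353, -0.0339, 0.2117]
orientation: [0.856, 0.468, 0.165, 0.144]
ft_force: [-0.4, 0.1, -0.6]
width: 0.0855
gripper_force: 0.0
```

```bash
python3 - <<'E'
from h import *
s=manip.state(); Rm=R.from_quat(s["orientation"]).as_matrix(); t=np.array(s["tool_pos"])
print("TCP in tool frame rel. seat",1e3*Rm.T@(t-SEAT))
im={n:imaging.get_image(n)[:,:,::-1].copy() for n in("top","side")}
for n in im: cv2.imwrite(f"pics/{n}1.png",im[n])
v=np.hstack([crop(im["side"],345,170,64,80,6.25),crop(im["side"],312,190,64,80,6.25)])
cv2.imwrite("pics/c6.png",v)
E
```

```text
TCP in tool frame rel. seat [ -76.0326   -0.2695 -113.9978]
```

View pics/c6.png

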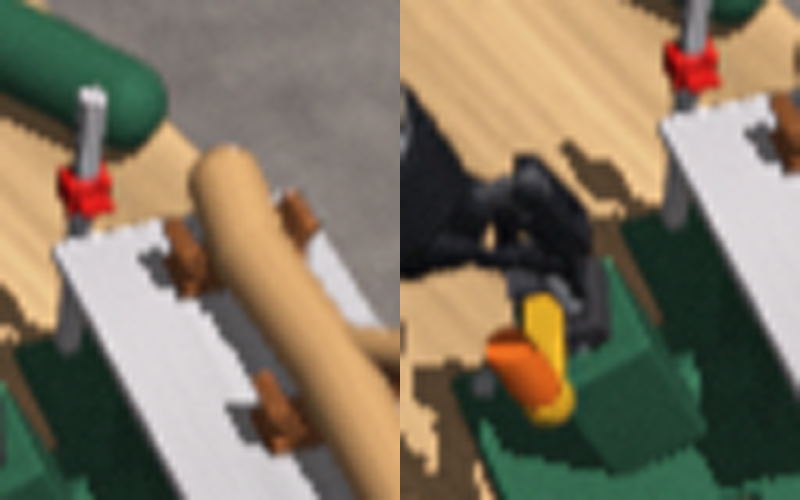

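The crank is seated, with the sleeve at side (332,196). The pointer's red clamp is at side (327,160), above the rest corner at (322,168). I'll get the sleeve alignment and a first height estimate.

```bash
python3 - <<'E'
from h import *
s=cv2.imread("pics/side1.png");t=cv2.imread("pics/top1.png")
print("rest corner",tri((321.7,168.3),(268.5,150.9)))
print("ptr tip",tri((330,160),(269,140)),tri((327,160.5),(265.3,139.4)))
P=plane("side",(327.6,144.4),.214);print("post",P,[ (z,proj("side",[P[0],P[1],z])[0]) for z in(.13,.14,.15,.16,.17,.18)])
for n,im,b in(("side",s,(316,336,150,170)),("top",t,(255,273,130,147))):
    x0,x1,y0,y1=b; r=im[y0:y1,x0:x1,2].astype(int)-im[y0:y1,x0:x1,:2].max(2); print(n,b); print(r)
E
```

```text
rest corner (array([0.7346, 0.1038, 0.1368]), np.float64(0.009086984911801209))
ptr tip (array([0.7657, 0.1018, 0.1626]), np.float64(0.009835074568141642)) (array([0.769 , 0.1167, 0.1472]), np.float64(0.003462806426517438))
post [0.7736 0.1256 0.214 ] [(0.13, array([325.7278, 162.1474])), (0.14, array([325.9432, 160.1078])), (0.15, array([326.1606, 158.049 ])), (0.16, array([326.3799, 155.9707])), (0.17, array([326.6013, 153.8727])), (0.18, array([326.8247, 151.7547]))]
side (316, 336, 150, 170)
[[ 32  21  17  16  17  16  10   8  -2  -4   1   0   0  -6 -26 -34 -35 -37
  -37 -37]
 [ 40  34  33  19  17  15  18  16   8   0   1   2   2  -7 -23 -27 -31 -31
  -32 -31]
 [ 42  39  40  35  32  19  19  17  13   2   0   1   1  -7 -17 -21 -23 -24
  -23 -16]
 [ 41  39  39  39  38  34  32  21  15   2   0   0   1   4   0  -7 -12  -8
   -4  18]
 [ 40  41  39  40  39  39  38  34  25   3  -1  -1   3  14  12  10   9  14
   20  36]
 [ 40  39  39  40  39  38  39  38  25   4   0  -1   3  50  21  17  23  35
   36  38]
 [ 40  40  39  41  40  41  65  53  21  -2  -3  -3  16 110  42  32  35  40
   40  40]
 [ 4
[... 1702 characters left out ...]
 70  74  20   4  10   4]
 [ 17  11  12  10  34  20  -3  -4  -9  78 142  90 115 119 111  51   6  -2]
 [  8  12  10   6  46  22  13  -9 -18  94 114 112 118 123 131  40   4  -4]
 [  9  11  10  16 143 122 118 113 104 122  87 119 117 121 116   5   3  -1]
 [ 26  10  10   8  84  73  84 124 133 137  91 128 125 127 104   2   2   0]
 [ 30  10  13   9  25  29  36  63  67  77  46  72  86 116  46  -5  -1   1]
 [ 30  27  10   9  15  13   6  10  27  28   5  -2  12  34  -6  -8   0   2]
 [ 29  30  29  11  12  12  10   0   4   5   0  -9 -13 -14 -11  -4   2   3]
 [ 28  27  31  10  12  12  15   2   0   2   1  -4  -9  -7  -5   1   2   2]
 [ 27  27  30  10  13  14  15   8   2   3   4   1  -8  -7  -5   3   1   1]]
```

Request:
apply_moves:
  rows:
    - [-0.0025,0,0.015,0,0,0]
    - [0,0,0.015,0,0,0]
    - [0,0,0.015,0,0,0]
    - [0,0,0.01,0,0,0]
    - [0,0,0,0,0,0]

```text
time_s: 9.9
tool_pos: [0.5564, -0.0399, 0.1595]
orientation: [0.856, 0.469, 0.164, 0.143]
ft_force: [-1.0, -1.0, -0.9]
width: 0.0856
gripper_force: 0.0
```

Request:
apply_moves:
  rows:
    - [0,0,0,0,0,0]
    - [0,0,0,0,0,0]
    - [0,0,0,0,0,0]
    - [0,0,0,0,0,0]
    - [0,0,0,0,0,0]
    - [0,0,0,0,0,0]
  grip: 0.0

```text
time_s: 10.4
tool_pos: [0.5573, -0.0408, 0.1629]
orientation: [0.856, 0.469, 0.166, 0.145]
ft_force: [-2.8, -0.5, 2.7]
width: 0.0237
gripper_force: 58.5
```

Request:
apply_moves:
  rows:
    - [0.0026,-0.0194,0,0,0,0]
    - [0.0075,-0.0181,0,0,0,0]
    - [0.0119,-0.0155,0,0,0,0]

```text
time_s: 10.65
tool_pos: [0.5276, 0.005, 0.1443]
orientation: [0.856, 0.468, 0.165, 0.145]
ft_force: [-0.3, -1.0, 2.3]
width: 0.0238
gripper_force: 59.3
```

```bash
cat >> h.py <<'E'
def chk():
    s=manip.state(); Rm=R.from_quat(s["orientation"]).as_matrix(); t=np.array(s["tool_pos"])
    p=1e3*Rm.T@(t-SEAT); print("rel seat",p,"r",np.hypot(p[0],p[1]),"ang",np.degrees(np.arctan2(-p[1],-p[0])),"F",Rm.T@s["ft_force"],"w",s["width"])
E
python3 -c "
from h import *
chk()"
```

```text
rel seat [-56.9026 -53.246  -59.917 ] r 77.92968719922733 ang 43.0986706062724 F [-0.6599  1.185  -2.1144] w 0.023795475533576447
```

Request:
apply_moves:
  rows:
    - [0.0155,-0.0119,0,0,0,0]
    - [0.0181,-0.0075,0,0,0,0]
    - [0.0194,-0.0026,0,0,0,0]
    - [0.0194,0.0026,0,0,0,0]
    - [0.0181,0.0075,0,0,0,0]
    - [0.0155,0.0119,0,0,0,0]
    - [0.0119,0.0155,0,0,0,0]
    - [0.0075,0.0181,0,0,0,0]
    - [0.0026,0.0194,0,0,0,0]

```text
time_s: 11.4
tool_pos: [0.6329, 0.0877, 0.1839]
orientation: [0.856, 0.469, 0.165, 0.143]
ft_force: [-1.2, -0.1, -1.3]
width: 0.0234
gripper_force: 59.8
```

```bash
python3 -c "
from h import *
chk()"
```

```text
rel seat [ 72.6648  -1.1062 -59.3511] r 72.67319834049938 ang 179.1278458730474 F [-0.8763 -1.3513  0.7371] w 0.023415823821100624
```

Request:
apply_moves:
  rows:
    - [-0.0026,0.0194,0,0,0,0]
    - [-0.0075,0.0181,0,0,0,0]
    - [-0.0119,0.0155,0,0,0,0]
    - [-0.0155,0.0119,0,0,0,0]
    - [-0.0181,0.0075,0,0,0,0]
    - [-0.0194,0.0026,0,0,0,0]
    - [-0.0194,-0.0026,0,0,0,0]
    - [-0.0181,-0.0075,0,0,0,0]
    - [-0.0155,-0.0119,0,0,0,0]
    - [-0.0119,-0.0155,0,0,0,0]
    - [-0.0075,-0.0181,0,0,0,0]
    - [-0.0026,-0.0194,0,0,0,0]

```text
time_s: 12.4
tool_pos: [0.5577, -0.0413, 0.1634]
orientation: [0.856, 0.468, 0.167, 0.145]
ft_force: [5.7, 4.0, -1.1]
width: 0.0232
gripper_force: 59.7
```

```bash
python3 - <<'E'
from h import *
chk()
im={n:imaging.get_image(n)[:,:,::-1].copy() for n in("top","side")}
for n in im: cv2.imwrite(f"pics/{n}2.png",im[n])
s1=cv2.imread("pics/side1.png")
v=np.hstack([crop(s1,330,162,32,36,12),crop(im["side"],330,162,32,36,12)])
cv2.imwrite("pics/c7.png",v)
E
```

```text
rel seat [-77.9872   1.3727 -60.4441] r 77.99925418124967 ang -1.0084250867831506 F [6.1147 1.7579 2.9923] w 0.023206280403660653
```

View pics/c7.png

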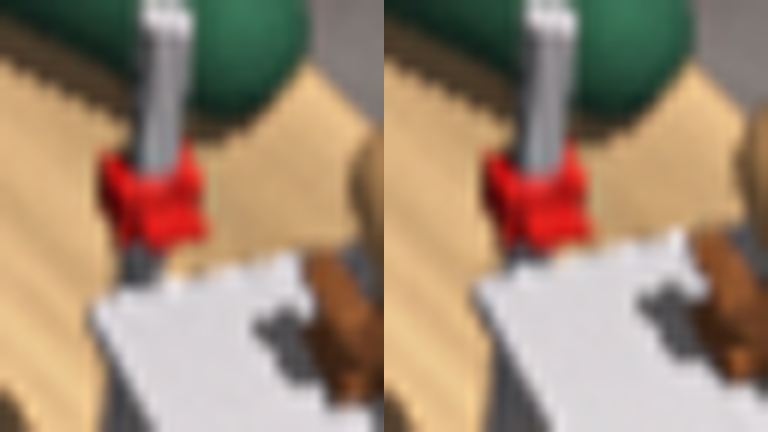

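The crop shows the rest edge about 1.6–2 px higher after one turn. In the right crop, the blade's end is near (560,235) and the rest edge near (560,262). I'll measure the gap from the top camera and the edges at subpixel level.

```bash
python3 - <<'E'
from h import *
t=cv2.imread("pics/top2.png").astype(int);s=cv2.imread("pics/side2.png").astype(int);s1=cv2.imread("pics/side1.png").astype(int)
b=t[134:145,262:282]; print("top red");print(b[:,:,2]-b[:,:,:2].max(2));print("top blue");print(b[:,:,0])
b=s[156:170,324:334]; print("side red");print(b[:,:,2]-b[:,:,:2].max(2)); print("R");print(b[:,:,2]);print("side blue");print(b[:,:,0]); print("blue before");print(s1[156:172,324:334,0])
P=np.array([.765,.105,.150])
YJ=np.array([.2215,.975,0])
for n in("top","side"):
    p0=proj(n,P); print(n,p0,"per 10mm: z",proj(n,P+[0,0,.01])-p0,"-yj",proj(n,P-.01*YJ)-p0,"xj",proj(n,P+.01*XJ)-p0)
E
```

```text
top red
[[ -2  -1   2   3   5  10  12  12  12  13  12   0   0   2   1   1   1   0
    2   0]
 [ -1  -1  60 114  49   4   9  12  11  13  11  -2   1   2   1   2   1   1
    2   0]
 [  1  -5  42 142  94  -9   0   6  11  12   5  -2   1   1   2   2   2   3
    2   1]
 [  1  -9  23 135  91  70  76  20   3   9  -2  -1   1   1   1   2   1   3
    2   1]
 [ -5 -10  78 143  90 116 120 111  52   3  -4   0   2   0   0   1   2   3
    2   2]
 [-12 -17  96 117 113 119 123 131  40  -1  -2   2   0   1   1   2   1   1
    4   2]
 [114 105 122  87 121 118 122 115   5  -1  -2   1   0   2   1   2   1   0
    1   2]
 [126 134 137  92 127 125 127 106  -5  -3   1   1   0   2   1   1   1   2
    2   2]
 [ 63  67  77  45  72  87 119  46  -8  -3   0   0   1   1   3   2   2   2
    1   2]
 [  9  26  29   6  -4  12  33  -5  -8   0   2   2   2   1   1   0   1   3
    1   1]
 [  1   4   6   3 -10 -13 -13  -8   0   2   1   0   1   0   1   2   1   1
    1   0]]
top blue
[[179  71  57  40  41  41  42  41  41  37  40 148 149 143 142 146 150 158
   55  65]
 [109  79  55  27  36  43  42  42  41  33  40 166 143 142 144 
[... 2826 characters left out ...]
22  46 109 109 112]
 [ 14  21  25  25  27  26  52 106 109 110]
 [ 15  16  25  32  29  28  41  90 109 110]
 [ 17  19  26  26  26  32  39  82 111 108]
 [ 48  61  40  41  58  82  84 102 112 108]
 [ 67  79  69  78 103 113 108 112 116 118]
 [ 64  77  85 119 133 122 114 151 178 196]
 [ 84  89 117 170 210 185 178 195 210 222]
 [192 179 186 204 225 213 212 212 214 216]
 [220 214 214 212 214 212 213 214 212 214]
 [213 214 214 214 212 211 212 215 212 213]
 [213 211 214 212 213 212 215 214 212 213]]
top [[268.9147 139.9377]] per 10mm: z [[-0.1454 -0.8341]] -yj [[2.8665 0.7068]] xj [[ 0.7571 -2.7826]]
side [[327.6021 162.4349]] per 10mm: z [[ 0.2284 -2.076 ]] -yj [[1.1196 1.9067]] xj [[ 2.6373 -0.6467]]
```

The gap between blade and rest is about 4 mm, and the rest is still about 5.4 mm low. I'll wind a further 195°.

Request:
apply_moves:
  rows:
    - [0.0026,-0.0194,0,0,0,0]
    - [0.0075,-0.0181,0,0,0,0]
    - [0.0119,-0.0155,0,0,0,0]
    - [0.0155,-0.0119,0,0,0,0]
    - [0.0181,-0.0075,0,0,0,0]
    - [0.0194,-0.0026,0,0,0,0]
    - [0.0194,0.0026,0,0,0,0]
    - [0.0181,0.0075,0,0,0,0]
    - [0.0155,0.0119,0,0,0,0]
    - [0.0119,0.0155,0,0,0,0]
    - [0.0075,0.0181,0,0,0,0]
    - [0.0026,0.0194,0,0,0,0]

```text
time_s: 13.5
tool_pos: [0.6329, 0.0878, 0.1839]
orientation: [0.856, 0.469, 0.164, 0.143]
ft_force: [-2.0, -1.0, -0.6]
width: 0.0234
gripper_force: 60.1
```

Request:
apply_moves:
  rows:
    - [-0.0026,0.0194,0,0,0,0]
    - [0,0,0,0,0,0]
    - [0,0,0,0,0,0]
    - [0,0,0,0,0,0]
    - [0,0,0,0,0,0]

```text
time_s: 13.92
tool_pos: [0.6464, 0.0749, 0.192]
orientation: [0.855, 0.469, 0.166, 0.144]
ft_force: [1.7, 0.6, -0.2]
width: 0.0232
gripper_force: 60.3
```

```bash
python3 - <<'E'
from h import *
chk()
im=[imaging.get_image("side")[:,:,::-1].astype(float) for _ in range(4)]
s=np.mean(im,0).astype(int); cv2.imwrite("pics/side3.png",s.astype(np.uint8))
s0=cv2.imread("pics/side0.png").astype(int); s2=cv2.imread("pics/side2.png").astype(int)
b=s[156:170,324:338];print("red");print(b[:,:,2]-b[:,:,:2].max(2));print("blue");print(b[:,:,0])
# rest edge rise along columns right of the pointer: white edge by 50% crossing
def edge(im,c):
    g=im[150:175,c,0].astype(float); i=np.nonzero(g>165)[0]
    i=i[0]; return 150+i-(g[i]-165)/(g[i]-g[i-1])
for c in range(331,338): print(c,[round(edge(x,c),2) for x in(s0,s2,s)])
E
```

```text
rel seat [ 69.8632  19.127  -59.6734] r 72.4341541628478 ang -164.68887936951992 F [1.3199 0.8624 0.8086] w 0.02324973597871739
red
[[ 21  -2  -3  -4  15 107  40  32  34  40  39  39  38  37]
 [ 68   2  -1   3  46 148  74  37  38  40  39  39  38  38]
 [151  76  59  63 106 179 136  41  36  39  38  39  39  39]
 [181 158 156 147 139 158 130  38  36  37  37  39  39  39]
 [148 155 165 157 150 142  94  33  35  38  39  39  39  39]
 [111 128 167 170 176 170 112  40  35  37  38  38  38  38]
 [113 116 185 189 190 189 153  75  37  35  34  31  25  21]
 [107  87 161 177 165 147 125  66  26  18  14  12   9   7]
 [ 50  22  75  98  77  30  22  13   8   7   2   1   1   1]
 [  5  -3   5  16  17   1  -1   0   1   1   1   2   2   2]
 [  1   0   0   1   2   1   2   1   2   3   2   1   2   2]
 [  2   2   2   2   2   1   1   2   2   3   2   1   2  -1]
 [  1   2   1   1   1   1   2   2   1   2   2   1   1   1]
 [  1   1   1   1   2   2   2   2   2   1   2   3   2   0]]
blue
[[ 49  75 140 138 129  55  80  86  90 111 112 111 112 114]
 [ 22  73 136 134 114  51  84 108 108 112 113 111 112 112]
 [ 26  58 105 102 
[... 442 characters left out ...]
06 205 206]
 [200 216 209 207 205 208 207 207 207 206 209 206 197 167]
 [206 208 208 208 207 207 206 208 207 206 202 161 140 102]
 [207 206 207 208 208 207 207 207 207 207 204 169 100  75]
 [206 207 207 208 208 208 207 207 207 208 209 204 169  87]]
331 [np.float64(166.8), np.float64(164.77), np.float64(163.88)]
332 [np.float64(166.27), np.float64(164.31), np.float64(163.46)]
333 [np.float64(165.84), np.float64(163.82), np.float64(162.93)]
334 [np.float64(166.17), np.float64(163.61), np.float64(162.88)]
335 [np.float64(165.89), np.float64(163.81), np.float64(162.89)]
336 [np.float64(165.7), np.float64(163.61), np.float64(162.48)]
337 [np.float64(164.9), np.float64(163.15), np.float64(161.94)]
```

The rest is within about 1 mm, reading slightly low. I'll add 30°, release, and back off along the axis.

Request:
apply_moves:
  rows:
    - [-0.0075,0.0181,0,0,0,0]
    - [-0.0119,0.0155,0,0,0,0]
    - [0,0,0,0,0,0]
    - [0,0,0,0,0,0]
    - [0,0,0,0,0,0]
    - [0,0,0,0,0,0]

```text
time_s: 14.62
tool_pos: [0.6621, 0.041, 0.2027]
orientation: [0.855, 0.469, 0.166, 0.144]
ft_force: [2.3, -0.2, 2.3]
width: 0.0231
gripper_force: 60.4
```

Request:
apply_moves:
  rows:
    - [0,0,0,0,0,0]
    - [0,0,0,0,0,0]
    - [0,0,0,0,0,0]
    - [0,0,-0.01,0,0,0]
    - [0,0,-0.02,0,0,0]
    - [0,0,-0.03,0,0,0]
    - [0,0,-0.03,0,0,0]
    - [0,0,-0.03,0,0,0]
    - [0,0,-0.03,0,0,0]
    - [0,0,0,0,0,0]
  grip: 0.0854

```text
time_s: 15.45
tool_pos: [0.6005, 0.0552, 0.3471]
orientation: [0.854, 0.468, 0.171, 0.147]
ft_force: [1.4, 0.5, 1.3]
width: 0.0856
gripper_force: 0.0
```

```bash
python3 - <<'E'
from h import *
chk()
im=[imaging.get_image("side")[:,:,::-1].astype(float) for _ in range(4)]
s=np.mean(im,0).astype(int); cv2.imwrite("pics/side4.png",s.astype(np.uint8))
s3=cv2.imread("pics/side3.png").astype(int)
b=s[161:168,324:334];print("red");print(b[:,:,2]-b[:,:,:2].max(2));print("blue");print(b[:,:,0])
def edge(im,c):
    g=im[150:175,c,0].astype(float); i=np.nonzero(g>165)[0][0]; return 150+i-(g[i]-165)/(g[i]-g[i-1])
for c in range(331,336): print(c,[round(edge(x,c),2) for x in(s3,s)])
m=cv2.inRange(cv2.cvtColor(s.astype(np.uint8),cv2.COLOR_BGR2HSV),(5,180,100),(14,255,255))[150:240,270:370]
n,l,st,c=cv2.connectedComponentsWithStats(m);print([ (st[i],c[i]+[270,150]) for i in range(1,n) if st[i][4]>15])
a=np.radians(-15.5); bx=np.array([np.cos(a),np.sin(a),0])
go(np.array([.4715,-.2505,.25]),frame(np.array([0,0,-1.]),np.array([-bx[1],bx[0],0])))
go(np.array([.4715,-.2505,.25]),frame(np.array([0,0,-1.]),bx))
go(np.array([.4715,-.2505,.25]),frame(np.array([0,0,-1.]),-bx))
v=np.hstack([crop(s.astype(np.uint8),330,190,64,80,6.25),crop(imaging.get_image("top")[:,:,::-1].copy(),295,175,64,80,6.25)])
cv2.imwrite("pics/c8.png",v)
E
```

```text
rel seat [  54.3572   59.2519 -216.3561] r 80.40823774788298 ang -132.53302054081183 F [ 1.3268  1.3684 -0.5784] w 0.08561388043130796
red
[[111 127 165 167 174 168 111  39  35  37]
 [110 115 183 189 189 187 150  73  36  34]
 [107  86 155 170 145 145 108  60  20  12]
 [ 47  23  61  80  29  30  14  15   6   1]
 [  2  -3   4  15   1   2  -1   1   1   2]
 [  1   1   0   2   1   2   0   1   2   2]
 [  2   2   2   2   1   1   0   2   2   2]]
blue
[[ 13  18  24  24  24  26  48 101 104 102]
 [ 12  14  25  25  24  23  38  86 107 109]
 [ 16  13  23  32  54  47  60 118 166 190]
 [ 63  68  77 107 185 165 163 182 201 215]
 [183 172 172 181 217 206 205 204 204 207]
 [213 206 206 204 206 205 206 207 204 205]
 [206 204 206 205 205 205 206 205 206 205]]
331 [np.float64(163.88), np.float64(163.73)]
332 [np.float64(163.46), np.float64(162.98)]
333 [np.float64(162.93), np.float64(162.69)]
334 [np.float64(162.88), np.float64(162.9)]
335 [np.float64(162.89), np.float64(162.8)]
[(array([38, 15, 11, 13, 88], dtype=int32), array([313.3864, 170.9318]))]
pos [0.5983 0.0544 0.3367] shift-first mm [-336.0085   27.7517   53.607 ] turn deg [ 24.7924  -5.0947 -16.7939] | shift-after-turn mm [-327.6664  -40.7671   86.7084] q [ 0.0259 -0.159   1.8557 -0.1205  1.0193  0.6354]
pos [0.5983 0.0544 0.3367] shift-first mm [-336.0085   27.7517   53.607 ] turn deg [ 14.8468 -22.5269  71.6809] | shift-after-turn mm [-40.7671 327.6664  86.7084] q [ 0.0259 -0.159   1.8557 -0.1205  1.0193  0.6354]
pos [0.5983 0.0544 0.3367] shift-first mm [-336.0085   27.7517   53.607 ] turn deg [  24.4111   16.0887 -105.1101] | shift-after-turn mm [  40.7671 -327.6664   86.7084] q [ 0.0259 -0.159   1.8557 -0.1205  1.0193  0.6354]
```

View pics/c8.png

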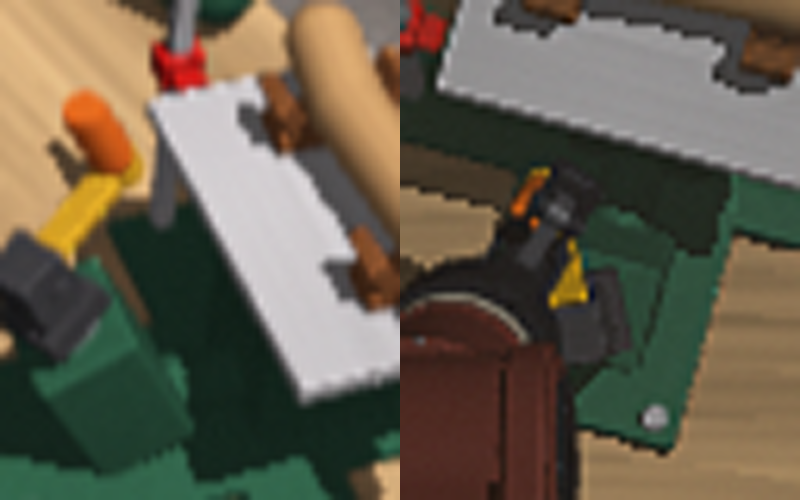

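```bash
python3 - <<'E'
from h import *
s=cv2.imread("pics/side4.png")
e1=XJ-A*(A@XJ); e1/=np.linalg.norm(e1); e2=np.cross(A,e1)
for L in(0,.007,.015,.03):
    sq=[proj("side",SEAT+A*(L+h)+r*(a*e1+b*e2))[0].round(1) for h,r,a,b in((.056,0,0,0),(0,0,0,0))]
    c=np.array([proj("side",SEAT+A*(L+.075)+.075*(np.cos(f)*e1+np.sin(f)*e2))[0] for f in np.radians(np.arange(0,360,2))])
    i=np.argmin(np.linalg.norm(c-[313.2,171.3],axis=1)); print(L,"top/bottom px",sq,"sleeve",i*2,c[i])
    f=np.radians(i*2); x=np.cos(f)*e1+np.sin(f)*e2; y=np.cross(A,x)
    print("   skirt corners",[((proj("side",SEAT+A*L+.022*(u*x+v*y))[0]-[298,150])*6.25).round() for u,v in((1,1),(1,-1),(-1,-1),(-1,1))],"block top",[((proj("side",SEAT+A*(L+.056)+.016*(u*x+v*y))[0]-[298,150])*6.25).round() for u,v in((1,1),(1,-1),(-1,-1),(-1,1))])
E
```

```text
0 top/bottom px [array([300.7, 191.5]), array([306.8, 200. ])] sleeve 24 [313.5138 171.1265]
   skirt corners [array([ 53., 264.]), array([110., 300.]), array([ 57., 362.]), array([  1., 325.])] block top [array([ 16., 223.]), array([ 58., 250.]), array([ 18., 296.]), array([-24., 269.])]
0.007 top/bottom px [array([299.9, 190.4]), array([306., 199.])] sleeve 20 [313.8585 170.6508]
   skirt corners [array([ 52., 256.]), array([106., 297.]), array([ 48., 357.]), array([ -4., 315.])] block top [array([ 14., 215.]), array([ 53., 245.]), array([ 10., 290.]), array([-29., 259.])]
0.015 top/bottom px [array([299. , 189.1]), array([305.2, 197.8])] sleeve 16 [314.0212 170.0796]
   skirt corners [array([ 51., 248.]), array([100., 293.]), array([ 39., 350.]), array([ -9., 304.])] block top [array([ 11., 207.]), array([ 47., 240.]), array([  1., 282.]), array([-35., 249.])]
0.03 top/bottom px [array([297.2, 186.7]), array([303.5, 195.5])] sleeve 4 [314.9707 170.3472]
   skirt corners [array([ 52., 234.]), array([ 88., 289.]), array([ 17., 336.]), array([-17., 279.])] block top [array([  8., 191.]), array([ 35., 233.]), array([-18., 267.]), array([-44., 226.])]
```

The hub's skirt corners match the "home" prediction at (110,300) and (57,362), so the crank is fully seated. The red and white edges meet as they should when level. Next, the switch.

Request:
apply_moves:
  rows:
    - [0,0,0,1.44,0.95,-6.18]
    - [0,0,0,1.44,0.95,-6.18]
    - [0,0,0,1.44,0.95,-6.18]
    - [0,0,0,1.44,0.95,-6.18]
    - [0,0,0,1.44,0.95,-6.18]
    - [0,0,0,1.44,0.95,-6.18]
    - [0,0,0,1.44,0.95,-6.18]
    - [0,0,0,1.44,0.95,-6.18]
    - [0,0,0,1.44,0.95,-6.18]
    - [0,0,0,1.44,0.95,-6.18]
    - [0,0,0,1.44,0.95,-6.18]
    - [0,0,0,1.44,0.95,-6.18]

```text
time_s: 16.7
tool_pos: [0.5986, 0.0539, 0.3352]
orientation: [0.392, 0.917, 0.055, 0.047]
ft_force: [-0.9, -0.2, 0.9]
width: 0.0852
gripper_force: 0.0
```

Request:
apply_moves:
  rows:
    - [0,0,0,1.44,0.95,-6.18]
    - [0,0,0,1.44,0.95,-6.18]
    - [0,0,0,1.44,0.95,-6.18]
    - [0,0,0,1.44,0.95,-6.18]
    - [0,0,0,1.44,0.95,-6.18]
    - [0,0,0,0,0,0]
    - [0,0,0,0,0,0]

```text
time_s: 17.28
tool_pos: [0.5989, 0.0544, 0.3356]
orientation: [0.136, 0.991, 0.0, -0.001]
ft_force: [0.5, -0.6, -0.5]
width: 0.0854
gripper_force: 0.0
```

Request:
apply_moves:
  rows:
    - [0.0041,-0.0328,0.0087,0,0,0]
    - [0.0041,-0.0328,0.0087,0,0,0]
    - [0.0041,-0.0328,0.0087,0,0,0]
    - [0.0041,-0.0328,0.0087,0,0,0]
    - [0.0041,-0.0328,0.0087,0,0,0]
    - [0.0041,-0.0328,0.0087,0,0,0]
    - [0.0041,-0.0328,0.0087,0,0,0]
    - [0.0041,-0.0328,0.0087,0,0,0]
    - [0.0041,-0.0328,0.0087,0,0,0]
    - [0.0041,-0.0328,0.0087,0,0,0]
    - [0,0,0,0,0,0]
    - [0,0,0,0,0,0]

```text
time_s: 18.28
tool_pos: [0.4703, -0.2516, 0.2491]
orientation: [0.138, 0.99, 0.001, -0.001]
ft_force: [1.2, 0.4, 0.3]
width: 0.0854
gripper_force: 0.0
```

```bash
python3 - <<'E'
from h import *
a=np.radians(-15.5); bx=np.array([np.cos(a),np.sin(a),0])
go(np.array([.4715,-.2505,.082]),frame(np.array([0,0,-1.]),-bx))
E
```

```text
pos [ 0.4703 -0.2516  0.2491] shift-first mm [ -1.1438   1.0453 167.1456] turn deg [ 0.1266 -0.0901 -0.3758] | shift-after-turn mm [ -0.889    1.408  167.1445] q [-0.6238  0.0074  1.8092  0.0016  1.3273 -1.9179]
```

Request:
apply_moves:
  rows:
    - [-0.001,0.0012,0.03,0,0,0]
    - [0,0,0.03,0,0,0]
    - [0,0,0.03,0,0,0]
    - [0,0,0.03,0,0,0]
    - [0,0,0.02,0,0,0]
    - [0,0,0.015,0,0,0]
    - [0,0,0.009,0,0,0]
    - [0,0,0,0,0,0]

```text
time_s: 18.95
tool_pos: [0.4722, -0.2476, 0.0844]
orientation: [0.135, 0.991, 0.002, -0.002]
ft_force: [-0.4, -0.1, 0.3]
width: 0.0855
gripper_force: 0.0
```

Request:
apply_moves:
  rows:
    - [0,0,0,0,0,0]
    - [0,0,0,0,0,0]
    - [0,0,0,0,0,0]
    - [0,0,0,0,0,0]
    - [0,0,0,0,0,0]
    - [0,0,0,0,0,0]
    - [0,0,0,0,0,0]
  grip: 0.0

```text
time_s: 19.53
tool_pos: [0.4734, -0.2514, 0.0877]
orientation: [0.135, 0.991, -0.001, 0.001]
ft_force: [-2.2, -4.0, 3.4]
width: 0.0128
gripper_force: 60.2
```

Request:
apply_moves:
  rows:
    - [0,0,-0.001,0,0,7]
    - [0,0,0,0,0,7]
    - [0,0,0,0,0,7]
    - [0,0,0,0,0,7]
    - [0,0,0,0,0,7]
    - [0,0,0,0,0,7]
    - [0,0,0,0,0,7]
    - [0,0,0,0,0,7]
    - [0,0,0,0,0,7]
    - [0,0,0,0,0,7]
    - [0,0,0,0,0,7]

```text
time_s: 20.45
tool_pos: [0.4736, -0.2515, 0.0878]
orientation: [0.724, 0.689, -0.0, 0.002]
ft_force: [-1.2, -4.8, -2.4]
width: 0.0127
gripper_force: 59.6
```

Request:
apply_moves:
  rows:
    - [0,0,0,0,0,5]
    - [0,0,0,0,0,5]
    - [0,0,0,0,0,3]
    - [0,0,0,0,0,0]
    - [0,0,0,0,0,0]
    - [0,0,0,0,0,0]

```text
time_s: 20.95
tool_pos: [0.4736, -0.2515, 0.0878]
orientation: [0.796, 0.605, -0.0, 0.002]
ft_force: [-0.8, -5.2, -2.6]
width: 0.0131
gripper_force: 59.6
```

```bash
python3 - <<'E'
from h import *
s=manip.state(); Rm=R.from_quat(s["orientation"]).as_matrix()
print("tool x yaw",np.degrees(np.arctan2(Rm[1,0],Rm[0,0])),"torque",s["wrist_torque"],"F",s["ft_force"],s["width"],s["q"])
E
```

```text
tool x yaw 74.49585433881853 torque [-0.9357  0.0438 -0.1049] F [-0.8127 -5.242  -2.569 ] 0.013117184828689238 [-0.6184  0.1998  1.9294 -0.0014  1.0089 -0.3471]
```

Request:
apply_moves:
  rows:
    - [0,0,0,0,0,3]
    - [0,0,0,0,0,2]
    - [0,0,0,0,0,0]
    - [0,0,0,0,0,0]

```text
time_s: 21.28
tool_pos: [0.4736, -0.2515, 0.0879]
orientation: [0.82, 0.573, -0.001, 0.002]
ft_force: [-0.4, -5.7, -2.8]
width: 0.0126
gripper_force: 70.7
```

Request:
apply_moves:
  rows:
    - [0,0,0,0,0,0]
    - [0,0,0,0,0,0]
    - [0,0,0,0,0,0]
    - [0,0,0,0,0,0]
    - [0,0,-0.01,0,0,0]
    - [0,0,-0.025,0,0,0]
    - [0,0,-0.035,0,0,0]
    - [0,0,-0.035,0,0,0]
    - [0,0,-0.035,0,0,0]
    - [0,0,0,0,0,0]
    - [0,0,0,0,0,0]
  grip: 0.0854

```text
time_s: 22.2
tool_pos: [0.4752, -0.2509, 0.232]
orientation: [0.822, 0.57, 0.002, 0.004]
ft_force: [-0.6, -0.2, -0.5]
width: 0.0853
gripper_force: 0.0
```

```bash
python3 - <<'E'
from h import *
s=manip.state(); print(s["time_s"],s["tool_pos"],s["ft_force"],s["width"])
im=np.mean([imaging.get_image("side")[:,:,::-1].astype(float) for _ in range(4)],0).astype(np.uint8)
t=imaging.get_image("top")[:,:,::-1].copy()
v=np.hstack([crop(im,318,290,64,80,6.25),crop(im,322,180,64,80,6.25)])
cv2.imwrite("pics/c9.png",v)
b=im.astype(int)[161:168,324:334];print("red");print(b[:,:,2]-b[:,:,:2].max(2));print("blue");print(b[:,:,0])
E
```

```text
22.2 [ 0.4752 -0.2509  0.232 ] [-0.551  -0.155  -0.5261] 0.085276166956913
red
[[63 64 65 66 67 68 70 71 70 71]
 [62 63 65 67 67 67 69 71 70 70]
 [62 64 65 67 68 69 69 70 69 71]
 [63 64 65 67 67 67 69 71 70 70]
 [63 64 64 66 67 69 68 70 70 70]
 [63 63 65 66 67 68 69 70 69 70]
 [63 64 64 67 67 68 69 71 70 70]]
blue
[[46 46 46 47 48 49 50 50 51 51]
 [45 47 47 48 48 50 48 51 52 49]
 [45 46 47 48 49 49 49 51 51 50]
 [45 46 48 47 49 49 50 51 50 50]
 [45 48 46 47 48 48 50 50 51 52]
 [45 46 46 48 49 48 49 49 50 51]
 [45 48 47 48 50 50 51 50 50 51]]
```

View pics/c9.png

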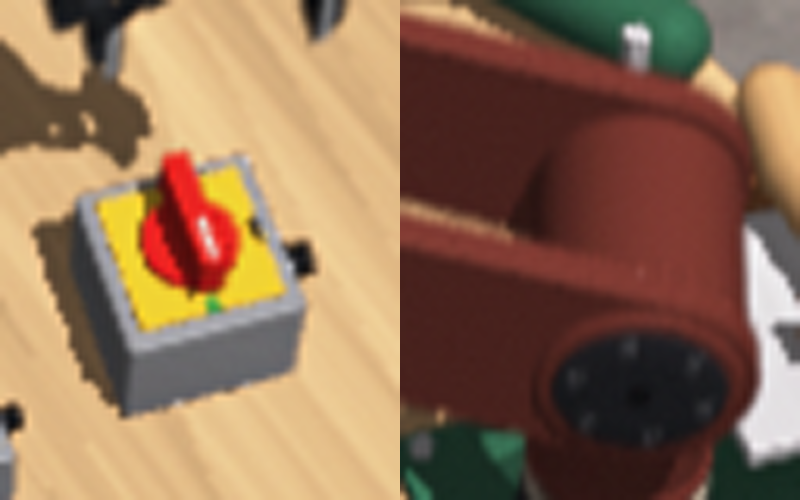

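The isolator's white line is at the green "on" dot, side crop (208,240), and the gripper is clear of everything. I'll hand in.

```bash
python3 -c "
from plant import close_job
print(close_job())"
```

```text
the job is handed in; nothing more can be done
None
```

I handed the job in at about 22 s, and the hand-in gave no verdict: the crank is fully home, the rest is level with the pointer to about 1 mm by camera estimate, the isolator is fully on, and the gripper is clear, though the arm hid the rest and crank in the last picture, so those two were last checked before I turned the switch.

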